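# Reset the burrs of a burr mill: close the collar to touch, back off three clicks

## Task

The electric burr mill on the bench has been cleaned and its hopper is off. Turn its black knurled adjusting collar clockwise until you feel the burrs just touch and the collar stiffen, without forcing them into each other, then back it off three clicks the other way and let go of it. Leave everything else on the bench where it lies.

Things in the scene. Friction and masses are not known exactly. Their poses are not given: they have to be found in the camera images.
- mill: White electric burr mill standing firmly on the bench (it does not shift): grey foot 172 x 126 mm, head 150 (x) x 126 (y) mm whose flat top is 195 mm above the bench. Origin on the bench, straight below the collar's axis; +z up, its front with the clear grounds box and the green switch faces the mill's own -x.
- collar_axis (a point): Point on the upright turning axis of the black knurled collar, 22 mm above the head's flat top: a good height to grip. The collar is an open tube, 60 mm outer diameter, its lower edge about 4 mm and its top rim about 35 mm above the head's top, gripped across its diameter from above at any yaw. It sinks 5 mm a turn when turned clockwise. Axes as the mill's.
- collar_mark (a point): White mark on the collar's top rim, 26 mm from the axis; goes round with the collar. 16 notches a turn (a click each 0.393 rad, as the 16 dots on the head; they and the red line tell nothing of the touch). Let go, the collar rests in a notch, as at the start. Leaving one takes about 0.1 N m either way, falling to nothing midway; then it pulls on into the next.
- burrs (a point): Hidden in the head, on the axis: flat steel upper burr, carried down by the collar, over the lower burr. They touch 0.6 to 2.7 rad clockwise of the start, unlike from mill to mill; no pose shows where. From there the collar's torque climbs steadily: 0.3 N m by some 0.1 rad, 0.55 by 0.15 (28 N between the burrs). 45 N (about 0.9 N m) harms them.
- hopper: Clear plastic hopper taken off the mill, standing upside down on its wide rim: 123 mm across, 106 mm high. Origin under its centre. Not to be moved.
- saucer: White ceramic saucer with small screws in it, 136 mm across, 18 mm high. Origin under its centre. Not to be moved.
- radio: Green plastic radio casing lying face down, 115 (x) x 185 (y) mm, 34 mm thick, its battery flap standing open to 106 mm height. Origin under its centre. Not to be moved.
- screwdriver: Screwdriver with red handle lying along its x axis, 190 mm long, 30 mm high at most. Not to be moved.

How it is judged:
By the outcome, as a careful person would: the job done as asked, in the order asked, and still so for the second after the job is handed in, with the robot touching nothing.
It also fails if it takes over 61 s, if anything falls off the work surface, if the arm or the gripper's body presses on something with over 40 N, if the wrist force passes 120 N, or if a joint passes its speed limit or range.

## Robot

A 6-joint arm with a two-finger parallel gripper is mounted at the origin on the work surface. World frame = base frame: x ahead of the robot, y to its left, z up, the work surface at z = 0. Lengths are in m, angles in degrees, forces in N, time in s.
With the tool pointing down it reaches from about 0.4 to 0.825 m from the base axis. Payload 7 kg.
Tool frame: the origin (TCP) lies between the finger pads; the fingertips stand 22 mm ahead of it and the grasp point (between the pads) lies 3 mm ahead of it; z points along the fingers, y is the direction in which the jaws open and shut (so a half turn about z gives the same grasp; the last joint's range is limited). The gripper opens to 88 mm and grips with 3 to 60 N. Pads are 19 mm wide; open, the fingers measure 130 mm over their backs; the gripper's body (78 mm by 193 mm) begins 47 mm behind the grasp point.
Start: joints at [90.533, 20.546, 0.682, 0, -70.136, -16.507], TCP at [0.186, 0.649, 0.249] pointing down, gripper open.
Joint ranges: [-176.03, 176.03], [-82.01, 121.73], [-58.28, 71.71], [-173.87, 95.51], [-174.79, -0.11], [-173.66, 173.66]. Speed limits (degrees/s): [136.94, 136.94, 172.46, 180, 180, 180].

## Interface

Orientations are given as [roll, pitch, yaw] about the fixed x, y, z axes, in that order (R = Rz(yaw) Ry(pitch) Rx(roll)).
In Python, from plant import telemetry, cams, r gives the robot as it stands.
- The arm moves only by the tool carry_out, never from a script. Its argument "commands" is one flat list of numbers, 5 for each row, row after row: the shift along the world's x, y, z as a fraction of full scale, then the turn about the world's z as a fraction of full scale, then the gripper's target within -1 to 1 (shut at 1, half-way at 0, fully open at -1). In form: [x, y, z, turn, claw, x, y, z, turn, claw, ...]. A call has 1 to 8 rows; each row shifts and turns the commanded pose from where the row before left it; what a row does not reach is not made up. Full scale, the value 1, is 0.04 m for a shift and 4 degrees for a turn. A row lasts 1/10 s, in which the tool goes at most 50 mm and 8.59 degrees, less where a joint would pass 70% of its speed; a pose out of reach is approached as far as the arm can. A call with a number of a shift or a turn outside -1 to 1 is refused whole. A call with a gripper value outside its range is refused whole. The fingers move at their own pace and stop on an object; "grip_force" is the grip in N (left out, the last holds). Time passes only in rows, so rows that do not move let the fingers close. It gives the time, the measured TCP pose, the force and the opening at its end, in the units of the state.
- telemetry.get_state(): the state, without advancing time (a new reading comes with each control period).
- cams.capture(name): name is "scene" or "top"; returns a dict with "frame" (420x560x3 uint8, red, green, blue), "camera_matrix" (3x3 intrinsics, pixels), "camera_from_world" (4x4, takes a point from world to camera coordinates). Camera axes: x right, y down, z forward; pixel columns grow to the right and rows downward; lengths in m; the calibration is good to about 2 mm. A picture is of the moment at which its call begins. There is no depth.
- r.close_job(): hands the job in, once; it reports no verdict.
The state is a dict: "time_s": time; "joints": joint angles; "qd": joint speeds; "joint_torque": joint torques, N m; "tcp_pos": TCP position; "eef_rot": TCP orientation; "contact_force": force on the tool from outside, world axes, zero at the start; "moment": the same for the moment, N m; "gripper_width": finger opening in m.
Only numpy, scipy, OpenCV 4.12 (cv2) and the standard library are available. Lean on these libraries where they do the work, as an engineer would, in place of code of your own. Each camera call takes 0.05 s, during which the arm holds its last target. There are 200 camera calls.

## Working session

There is one attempt and no reset: what is moved stays moved. The work goes in short steps, Python scripts to look and compute and a tool call to move; the robot and the scene stay as the last step left them, time stands still between calls to the robot, and variables do not carry over. Pictures are saved under pics/ and viewed, about 8 in all and at most 12, crops included, and the job is handed in when it is done.

Besides the shell and the picture viewer there is one more tool, called after "Call:" as a command line: name --argument value ..., lists and objects as JSON in quotes. carry_out: Moves the arm, as the interface text tells. Shift numbers are shares of 0.04 m and turn numbers shares of 4 degrees, none past 1 either way. Its arguments: {"type":"object","properties":{"commands":{"type":"array"},"grip_force":{"type":"number"}},"required":["commands"]}

```bash
mkdir -p pics; ls
python3 - <<'E'
from plant import telemetry,cams,r
import cv2,numpy as np
print(telemetry.get_state())
for n in("scene","top"):
    c=cams.capture(n); cv2.imwrite(f"pics/{n}1.png",c["frame"][:,:,::-1]); np.savez(f"{n}1.npz",**c); print(c["camera_matrix"],c["camera_from_world"])
E
```

```text
pics
{'time_s': 0.0, 'joints': array([ 9.05323010e+01,  2.05917226e+01,  6.33637968e-01, -1.97076131e-02,
       -7.01344837e+01, -1.65058166e+01]), 'qd': array([ 0.02541823, -0.02052711,  0.08160025,  0.01168371, -0.07674724,
       -0.07480093]), 'joint_torque': array([-2.31169741e-05, -5.82719135e+01,  2.93046659e+01,  6.99694633e+00,
        6.94145914e-03, -1.62413630e-04]), 'tcp_pos': array([0.18566809, 0.64849911, 0.24761967]), 'eef_rot': array([ 1.79905982e+02, -8.53948819e-03, -1.59802205e+01]), 'contact_force': array([-0.34038576, -0.22436355, -0.64749999]), 'moment': array([ 0.00703859, -0.00524758, -0.01704   ]), 'gripper_width': 0.0877782443799042}
[[394.122777     0.         276.35695669]
 [  0.         394.122777   205.26688341]
 [  0.           0.           1.        ]] [[-0.55739857  0.83015611  0.01215172  0.27192671]
 [ 0.49668221  0.34514835 -0.79635381 -0.12526682]
 [-0.66529213 -0.43785093 -0.60470897  1.39567905]
 [ 0.          0.          0.          1.        ]]
[[442.23196065   0.         281.15200926]
 [  0.         442.23196065 213.94859069]
 [  0.           0.           1.        ]] [[-0.01580665 -0.99985801  0.00583982  0.00831762]
 [-0.98650526  0.0146431  -0.16307348  0.50362872]
 [ 0.16296482 -0.00833866 -0.98659664  1.21679161]
 [ 0.          0.          0.          1.        ]]
```

View pics/top1.png

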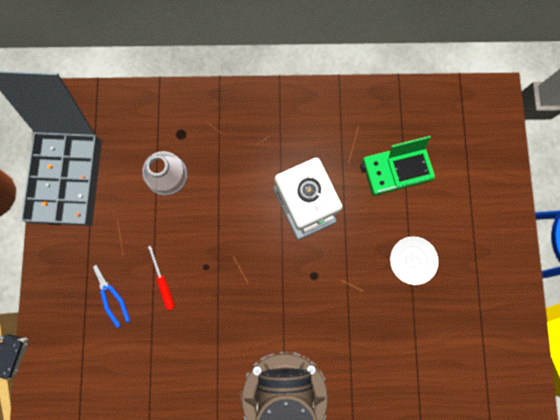

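View pics/scene1.png

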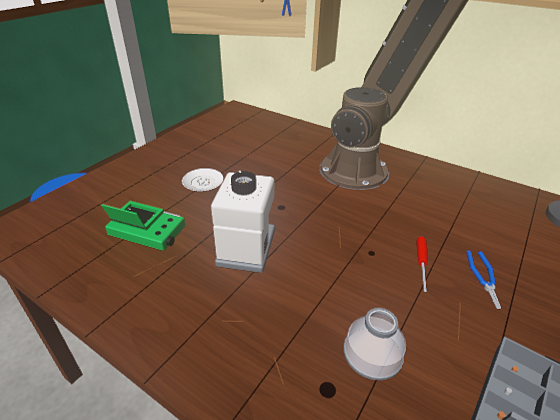

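The top view shows the mill head at about (309,189), with its front pointing toward the robot and down-right. The scene view shows the collar at (243,183). Next I'll locate the collar axis and the mark.

```bash
cat > h.py <<'E'
import numpy as np,cv2
def ray(c,u,v,z):
    K,T=c["camera_matrix"],c["camera_from_world"];R,t=T[:3,:3],T[:3,3]
    o=-R.T@t; d=R.T@np.linalg.solve(K,[u,v,1.]); return o+d*(z-o[2])/d[2]
def proj(c,p):
    q=c["camera_matrix"]@(c["camera_from_world"]@np.append(p,1))[:3]; return q[:2]/q[2]
E
python3 - <<'E'
from h import *
t=dict(np.load("top1.npz"));s=dict(np.load("scene1.npz"))
for c,(u,v),n in((t,(309,189),"t"),(s,(243,183),"s")):
    f=c["frame"]; g=f.max(2); m=((g<110)*255).astype(np.uint8)
    w=np.zeros_like(m); w[v-17:v+17,u-17:u+17]=m[v-17:v+17,u-17:u+17]
    cs=max(cv2.findContours(w,cv2.RETR_EXTERNAL,cv2.CHAIN_APPROX_NONE)[0],key=cv2.contourArea)
    e=cv2.fitEllipse(cs);print(n,e,cv2.boundingRect(cs),ray(c,*e[0],.228),ray(c,*e[0],.217))
f=t["frame"]
m=((f.min(2)>150)*255).astype(np.uint8);w=np.zeros_like(m);w[150:235,268:350]=m[150:235,268:350]
cs=max(cv2.findContours(w,cv2.RETR_EXTERNAL,cv2.CHAIN_APPROX_NONE)[0],key=cv2.contourArea)
b=cv2.boxPoints(cv2.minAreaRect(cs));print(b);P=[ray(t,*p,.195)[:2] for p in b];print(P)
for i in range(4):
    d=P[(i+1)%4]-P[i];print(np.hypot(*d),np.degrees(np.arctan2(d[1],d[0])))
a=cv2.resize(f[165:213,285:333],(480,480),interpolation=cv2.INTER_CUBIC)
b=cv2.resize(s["frame"][160:200,223:263],(480,480),interpolation=cv2.INTER_CUBIC)[:480,:320*2]
cv2.imwrite("pics/crop1.png",cv2.resize(np.hstack([a,b]),(800,400))[:,:,::-1])
E
```

```text
t ((308.802490234375, 189.5730743408203), (20.96843910217285, 21.305749893188477), 34.18648910522461) (298, 178, 23, 24) [ 0.53213938 -0.06624344  0.228     ] [ 0.53457467 -0.06705008  0.217     ]
s ((243.2376251220703, 182.3623504638672), (23.55384063720703, 25.58034896850586), 85.06250762939453) (231, 170, 25, 25) [ 0.54884609 -0.05518842  0.228     ] [ 0.53611843 -0.06556356  0.217     ]
[[272.7282  175.85046]
 [317.72168 154.25357]
 [343.98438 208.96747]
 [298.9909  230.56436]]
[array([0.57624952, 0.0216495 ]), array([ 0.63124595, -0.09381782]), array([ 0.48859827, -0.15533345]), array([ 0.43593065, -0.04164262])]
0.12789569843220686 -64.53180724648603
0.15534648870988726 -156.6722795867203
0.12529758025984777 114.85607495374309
0.15393270932393033 24.27819359066848
```

View pics/crop1.png

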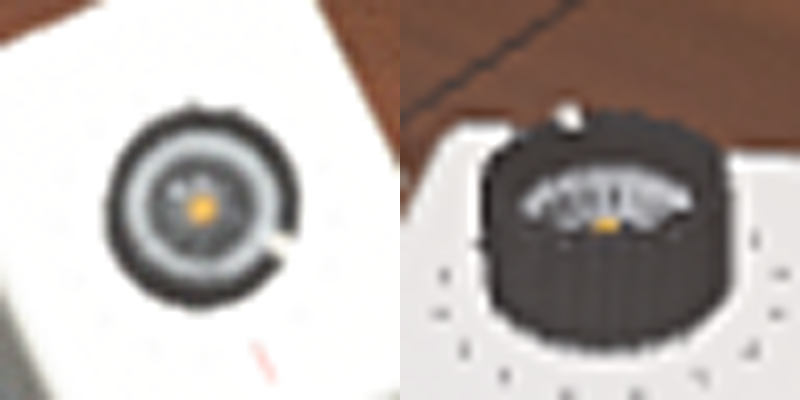

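The axis is at about (0.533, -0.066), and both the collar fit and the head centre give that. The mark is at the lower right of the rim. I'll travel there at a safe height.

Call:
carry_out --commands '[0, 0, 0.7, 0, -1, 0.43, -0.89, 0.7, 0, -1, 0.43, -0.89, 0, 0, -1, 0.43, -0.89, 0, 0, -1, 0.43, -0.89, 0, 0, -1, 0.43, -0.89, 0, 0, -1, 0.43, -0.89, 0, 0, -1, 0.43, -0.89, 0, 0, -1]'

```text
time_s: 0.9
tcp_pos: [0.3065, 0.398, 0.3043]
eef_rot: [180.0, 0.0, -16.0]
contact_force: [-0.1, 0.8, 0.1]
gripper_width: 0.0876
```

Call:
carry_out --commands '[0.43, -0.89, 0, 0, -1, 0.43, -0.89, 0, 0, -1, 0.43, -0.89, 0, 0, -1, 0.43, -0.89, 0, 0, -1, 0.43, -0.89, 0, 0, -1, 0.43, -0.89, 0, 0, -1, 0.43, -0.89, 0, 0, -1, 0.43, -0.89, 0, 0, -1]'

```text
time_s: 1.7
tcp_pos: [0.444, 0.1133, 0.3046]
eef_rot: [-180.0, 0.0, -16.0]
contact_force: [0.6, 0.4, 1.0]
gripper_width: 0.0876
```

Call:
carry_out --commands '[0.43, -0.89, 0, 0, -1, 0.43, -0.89, 0, 0, -1, 0.43, -0.89, 0, 0, -1, 0.43, -0.89, 0, 0, -1, 0, 0, 0, 0, -1, 0, 0, 0, 0, -1, 0, 0, 0, 0, -1]'

```text
time_s: 2.4
tcp_pos: [0.5122, -0.0271, 0.3043]
eef_rot: [180.0, 0.0, -16.0]
contact_force: [0.1, -0.3, -0.4]
gripper_width: 0.0876
```

Call:
carry_out --commands '[0.52, -0.97, 0, 0, -1, 0, 0, -0.5, 0, -1, 0, 0, -0.5, 0, -1, 0, 0, -0.5, 0, -1, 0, 0, -0.5, 0, -1, 0, 0, 0, 0, -1, 0, 0, 0, 0, -1]'

```text
time_s: 3.1
tcp_pos: [0.5334, -0.0654, 0.2252]
eef_rot: [180.0, -0.0, -15.9]
contact_force: [0.3, -0.2, 0.9]
gripper_width: 0.0877
```

Call:
carry_out --commands '[0, 0, 0, 0, 0.5, 0, 0, 0, 0, 0.5, 0, 0, 0, 0, 0.5, 0, 0, 0, 0, 0.5, 0, 0, 0, 0, 0.5, 0, 0, 0, 0, 0.5, 0, 0, 0, 0, 0.5, 0, 0, 0, 0, 0.5]' --grip_force 6

```text
time_s: 3.9
tcp_pos: [0.5335, -0.0666, 0.2249]
eef_rot: [180.0, -0.0, -16.0]
contact_force: [-0.8, -2.1, 4.5]
gripper_width: 0.0598
```

```bash
cat > st.py <<'E'
from plant import telemetry
s=telemetry.get_state()
for k in("time_s","tcp_pos","eef_rot","contact_force","moment","gripper_width","joints"): print(k,s[k].round(4) if hasattr(s[k],'round') else s[k])
E
python3 st.py
```

```text
time_s 3.9
tcp_pos [ 0.5335 -0.0666  0.2249]
eef_rot [ 1.799821e+02 -2.490000e-02 -1.597140e+01]
contact_force [-0.8035 -2.0676  4.4813]
moment [-0.7861  0.5171 -0.0317]
gripper_width 0.059782181630145294
joints [ 1.38082e+01  8.61420e+00 -1.86996e+01  3.14000e-02 -6.26734e+01
  6.02060e+01]
```

Call:
carry_out --commands '[-0.01, -0.03, 0, 0, 0.5, 0, 0, 0, 0, 0.5, 0, 0, 0, 0, 0.5]' --grip_force 30

```text
time_s: 4.2
tcp_pos: [0.5334, -0.0668, 0.2249]
eef_rot: [-179.9, -0.1, -16.0]
contact_force: [-0.7, 3.3, 5.3]
gripper_width: 0.0588
```

```bash
python3 st.py
```

```text
time_s 4.2
tcp_pos [ 0.5334 -0.0668  0.2249]
eef_rot [-1.799145e+02 -5.270000e-02 -1.596480e+01]
contact_force [-0.7433  3.3164  5.26  ]
moment [0.9653 0.4562 0.02  ]
gripper_width 0.058799115661624386
joints [ 1.37336e+01  8.58840e+00 -1.86945e+01 -5.43000e-02 -6.26290e+01
  6.03266e+01]
```

Call:
carry_out --commands '[0, 0, -0.001, -0.75, 0.5, 0, 0, -0.001, -0.75, 0.5, 0, 0, 0, 0, 0.5, 0, 0, 0, 0, 0.5]'

```text
time_s: 4.6
tcp_pos: [0.5335, -0.0666, 0.2249]
eef_rot: [-179.9, -0.0, -22.0]
contact_force: [-0.8, 4.2, 5.2]
gripper_width: 0.0593
```

```bash
python3 st.py
```

```text
time_s 4.6
tcp_pos [ 0.5335 -0.0666  0.2249]
eef_rot [-1.798998e+02 -4.650000e-02 -2.196210e+01]
contact_force [-0.7816  4.167   5.2409]
moment [ 1.2185  0.436  -0.0402]
gripper_width 0.05925440350040429
joints [ 1.37461e+01  8.59330e+00 -1.86964e+01 -6.10000e-02 -6.26140e+01
  5.43198e+01]
```

Call:
carry_out --commands '[0.005, 0.018, -0.001, -0.75, 0.5, 0, 0, -0.001, -0.75, 0.5, 0, 0, 0, 0, 0.5]'

```text
time_s: 4.9
tcp_pos: [0.5336, -0.0663, 0.2248]
eef_rot: [-179.9, -0.0, -28.1]
contact_force: [-1.1, 0.9, 4.8]
gripper_width: 0.0591
```

```bash
python3 st.py
```

```text
time_s 4.9
tcp_pos [ 0.5336 -0.0663  0.2248]
eef_rot [-1.799414e+02 -3.480000e-02 -2.806160e+01]
contact_force [-1.1497  0.8843  4.7629]
moment [ 0.3801  0.3917 -0.0988]
gripper_width 0.059057294991406696
joints [ 1.37975e+01  8.61030e+00 -1.87069e+01 -2.29000e-02 -6.26178e+01
  4.81515e+01]
```

Call:
carry_out --commands '[0, 0, -0.001, -0.75, 0.5, 0, 0, -0.001, -0.75, 0.5, 0, 0, 0, 0, 0.5]'

```text
time_s: 5.2
tcp_pos: [0.5337, -0.0662, 0.2247]
eef_rot: [-179.9, -0.0, -34.0]
contact_force: [-1.7, 1.9, 4.2]
gripper_width: 0.0591
```

```bash
python3 st.py
python3 - <<'E'
from plant import cams,telemetry
import cv2
for n in("top","scene"):
    c=cams.capture(n); print(telemetry.get_state()["moment"])
    f=c["frame"]; f=f[160:220,280:340] if n=="top" else f[140:220,203:283]
    cv2.imwrite(f"pics/{n}2.png",cv2.resize(f,(480,480),interpolation=cv2.INTER_CUBIC)[:,:,::-1])
a=cv2.hconcat([cv2.imread("pics/top2.png"),cv2.imread("pics/scene2.png")]);cv2.imwrite("pics/c2.png",cv2.resize(a,(800,400)))
E
```

```text
time_s 5.2
tcp_pos [ 0.5337 -0.0662  0.2247]
eef_rot [-1.799155e+02 -3.380000e-02 -3.402000e+01]
contact_force [-1.6812  1.8865  4.1635]
moment [ 0.8205  0.3763 -0.1054]
gripper_width 0.059114937381029825
joints [ 1.37985e+01  8.61490e+00 -1.87057e+01 -3.57000e-02 -6.25941e+01
  4.21980e+01]
[ 0.9020496   0.28391577 -0.08472955]
[ 0.80206125  0.30708968 -0.03068071]
```

View pics/c2.png

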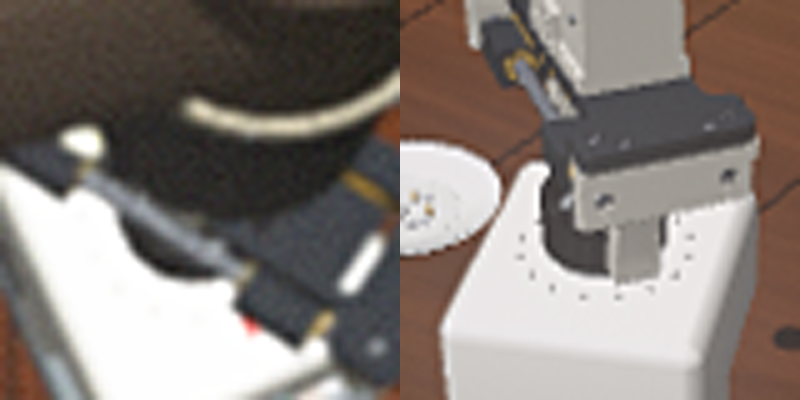

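```bash
python3 - <<'E'
from h import *
t=dict(np.load("top1.npz"));s=dict(np.load("scene1.npz"))
ax=np.array([.5335,-.0663])
for c,u,v in((t,319,194.2),(s,240,171.5),(s,236.4,180.6)):
    d=ray(c,u,v,.230)[:2]-ax; print(d,np.hypot(*d),np.degrees(np.arctan2(d[1],d[0])))
for a in (-113,-131,-95): print(a,proj(s,[ax[0]+.026*np.cos(np.radians(a)),ax[1]+.026*np.sin(np.radians(a)),.230]))
E
for i in 1 2 3 4; do python3 -c "
from plant import cams,telemetry
cams.capture('scene');print(telemetry.get_state()['moment'])"|tail -1;done
```

```text
[-0.01366862 -0.02430115] 0.027881483836917003 -119.35636777557461
[-0.01502283 -0.02210796] 0.026729143781535073 -124.19695023642214
[ 0.02094294 -0.00455532] 0.021432633698680547 -12.27131145237516
-113 [238.14938005 172.15569375]
-131 [241.33580184 171.44610524]
-95 [235.4515208  173.35546883]
[ 0.88487778  0.33105514 -0.03070674]
[ 0.87310854  0.33904048 -0.10649654]
[ 0.80651463  0.29101529 -0.1221346 ]
[ 0.86342745  0.35273311 -0.06832047]
```

```bash
cat > st.py <<'E'
from plant import telemetry,cams
import numpy as np
L=[]
for i in range(3):
    s=telemetry.get_state();L.append([s["moment"][2],s["joint_torque"][5],s["eef_rot"][2]]); cams.capture("scene")
L=np.array(L).round(4);print(s["time_s"],"Mz",L[:,0],"j6",L[:,1],"yaw",L[:,2].mean(),"F",s["contact_force"].round(1),"w",round(s["gripper_width"],4))
E
python3 st.py
```

```text
5.6 Mz [-0.0683 -0.0826 -0.0827] j6 [0.0681 0.0683 0.0683] yaw -33.881833333333326 F [-0.8  2.3  5.4] w 0.0584
```

Call:
carry_out --commands '[0, 0, -0.001, -0.75, 0.5, 0, 0, -0.001, -0.75, 0.5, 0, 0, 0, 0, 0.5]'

```text
time_s: 5.95
tcp_pos: [0.5338, -0.0661, 0.2246]
eef_rot: [-179.9, -0.0, -40.0]
contact_force: [-0.1, 2.9, 4.4]
gripper_width: 0.0591
```

```bash
python3 st.py
```

```text
6.05 Mz [ 0.0126 -0.0066 -0.0023] j6 [-0.6635 -0.2633 -0.0887] yaw -39.91563333333334 F [-1.4  2.5  4.8] w 0.0591
```

Call:
carry_out --commands '[0, 0, -0.001, -0.75, 0.5, 0, 0, -0.001, -0.75, 0.5, 0, 0, 0, 0, 0.5]'

```text
time_s: 6.4
tcp_pos: [0.5339, -0.066, 0.2245]
eef_rot: [-179.9, -0.0, -45.9]
contact_force: [-0.2, 3.9, 5.2]
gripper_width: 0.0588
```

```bash
python3 st.py
```

```text
6.5 Mz [-0.0579  0.0114 -0.091 ] j6 [-0.6991 -0.2365 -0.0342] yaw -45.86833333333333 F [-0.4  4.3  5. ] w 0.0587
```

Call:
carry_out --commands '[0, 0, 0, 0, 0.5, 0, 0, 0, 0, 0.5, 0, 0, 0, 0, 0.5]'

```text
time_s: 6.85
tcp_pos: [0.5339, -0.066, 0.2245]
eef_rot: [-179.9, -0.0, -45.8]
contact_force: [-0.2, 4.5, 5.1]
gripper_width: 0.0588
```

```bash
python3 st.py
```

```text
6.95 Mz [-0.0052 -0.0259 -0.0701] j6 [0.0386 0.0386 0.0386] yaw -45.819066666666664 F [-0.6  4.   5.9] w 0.0589
```

Call:
carry_out --commands '[0, 0, -0.001, -0.5, 0.5, 0, 0, -0.001, -0.5, 0.5, 0, 0, 0, 0, 0.5, 0, 0, 0, 0, 0.5, 0, 0, 0, 0, 0.5, 0, 0, 0, 0, 0.5]'

```text
time_s: 7.6
tcp_pos: [0.534, -0.0659, 0.2245]
eef_rot: [-179.9, -0.0, -49.8]
contact_force: [1.1, 4.7, 4.9]
gripper_width: 0.0591
```

```bash
python3 st.py
```

```text
7.7 Mz [-0.1456 -0.1319 -0.0751] j6 [0.1079 0.108  0.108 ] yaw -49.821866666666665 F [-0.2  3.8  5.1] w 0.059
```

Call:
carry_out --commands '[0, 0, -0.001, -0.5, 0.5, 0, 0, -0.001, -0.5, 0.5, 0, 0, 0, 0, 0.5, 0, 0, 0, 0, 0.5, 0, 0, 0, 0, 0.5, 0, 0, 0, 0, 0.5]'

```text
time_s: 8.35
tcp_pos: [0.5341, -0.0659, 0.2244]
eef_rot: [-179.9, -0.0, -53.8]
contact_force: [-0.4, 4.6, 4.7]
gripper_width: 0.0589
```

```bash
python3 st.py
```

```text
8.45 Mz [-0.1245 -0.103  -0.1156] j6 [0.1069 0.1071 0.107 ] yaw -53.82083333333333 F [1.8 4.8 4.7] w 0.0593
```

Call:
carry_out --commands '[0, 0, -0.001, -0.6, 0.5, 0, 0, -0.001, -0.65, 0.5, 0, 0, 0, 0, 0.5, 0, 0, 0, 0, 0.5, 0, 0, 0, 0, 0.5, 0, 0, 0, 0, 0.5]'

```text
time_s: 9.1
tcp_pos: [0.5342, -0.0658, 0.2244]
eef_rot: [-179.8, 0.0, -58.8]
contact_force: [0.5, 5.4, 4.8]
gripper_width: 0.0588
```

```bash
python3 st.py
```

```text
9.2 Mz [-0.1582 -0.1454 -0.1282] j6 [0.1541 0.1542 0.1542] yaw -58.82416666666666 F [0.5 4.9 4.3] w 0.059
```

Call:
carry_out --commands '[0, 0.027, 0, 0, 0.5, 0, 0, 0, 0, 0.5, 0, 0, 0, 0, 0.5, 0, 0, 0, 0, 0.5]'

```text
time_s: 9.65
tcp_pos: [0.5341, -0.0656, 0.2243]
eef_rot: [-179.9, -0.1, -58.9]
contact_force: [4.8, 2.6, 4.9]
gripper_width: 0.059
```

```bash
python3 st.py
```

```text
9.75 Mz [-0.1387 -0.1456 -0.0681] j6 [0.1192 0.1261 0.1148] yaw -58.946933333333334 F [5.7 0.8 4.1] w 0.0589
```

Call:
carry_out --commands '[0, 0, -0.001, -0.5, 0.5, 0, 0, -0.001, -0.5, 0.5, 0, 0, 0, 0, 0.5, 0, 0, 0, 0, 0.5, 0, 0, 0, 0, 0.5, 0, 0, 0, 0, 0.5]'

```text
time_s: 10.4
tcp_pos: [0.5341, -0.0655, 0.2243]
eef_rot: [-179.9, -0.0, -62.9]
contact_force: [5.0, 1.3, 3.9]
gripper_width: 0.059
```

```bash
python3 st.py
```

```text
10.5 Mz [0.0058 0.031  0.0648] j6 [-0.0292 -0.0291 -0.0291] yaw -62.933933333333336 F [5.2 1.4 3.9] w 0.0588
```

Call:
carry_out --commands '[0.02, 0, -0.001, -0.6, 0.5, 0, 0, -0.001, -0.65, 0.5, 0, 0, 0, 0, 0.5, 0, 0, 0, 0, 0.5, 0, 0, 0, 0, 0.5]'

```text
time_s: 11.05
tcp_pos: [0.5344, -0.0655, 0.2242]
eef_rot: [-179.9, -0.0, -67.9]
contact_force: [3.4, 1.7, 5.9]
gripper_width: 0.0588
```

```bash
python3 st.py
```

```text
11.15 Mz [-0.0165  0.0505  0.052 ] j6 [-0.0125 -0.0102 -0.0097] yaw -67.9405 F [2.  1.8 6.1] w 0.0592
```

Call:
carry_out --commands '[0, 0, -0.002, -0.6, 0.5, 0, 0, -0.002, -0.65, 0.5, 0, 0, 0, 0, 0.5, 0, 0, 0, 0, 0.5, 0, 0, 0, 0, 0.5]'

```text
time_s: 11.7
tcp_pos: [0.5346, -0.0654, 0.2241]
eef_rot: [-179.9, -0.0, -72.9]
contact_force: [3.4, 2.6, 6.1]
gripper_width: 0.0589
```

```bash
python3 st.py
```

```text
11.8 Mz [-0.0708 -0.1044 -0.0983] j6 [0.0995 0.1016 0.1021] yaw -72.94793333333332 F [3.  2.1 6.7] w 0.059
```

Call:
carry_out --commands '[0, 0, -0.002, -0.6, 0.5, 0, 0, -0.002, -0.65, 0.5, 0, 0, 0, 0, 0.5, 0, 0, 0, 0, 0.5, 0, 0, 0, 0, 0.5]'

```text
time_s: 12.35
tcp_pos: [0.5347, -0.0654, 0.224]
eef_rot: [-179.9, 0.0, -77.9]
contact_force: [4.0, 2.1, 5.9]
gripper_width: 0.0591
```

```bash
python3 st.py
```

```text
12.45 Mz [-0.1329 -0.0996 -0.0659] j6 [0.1201 0.1222 0.1228] yaw -77.94933333333334 F [3.5 3.  6.5] w 0.0592
```

Call:
carry_out --commands '[0.015, 0, -0.002, -0.6, 0.5, 0, 0, -0.002, -0.65, 0.5, 0, 0, 0, 0, 0.5, 0, 0, 0, 0, 0.5, 0, 0, 0, 0, 0.5]'

```text
time_s: 13.0
tcp_pos: [0.5349, -0.0654, 0.224]
eef_rot: [-179.9, 0.0, -82.9]
contact_force: [1.9, 3.2, 8.5]
gripper_width: 0.059
```

```bash
python3 st.py
```

```text
13.1 Mz [-0.1403 -0.0929 -0.1248] j6 [0.1014 0.1034 0.1036] yaw -82.9468 F [2.3 3.2 8.1] w 0.059
```

Call:
carry_out --commands '[0, 0, 0, -0.6, 0.5, 0, 0, 0, -0.65, 0.5, 0, 0, 0, 0, 0.5, 0, 0, 0, 0, 0.5, 0, 0, 0, 0, 0.5]'

```text
time_s: 13.65
tcp_pos: [0.535, -0.0654, 0.2239]
eef_rot: [-179.9, 0.0, -87.9]
contact_force: [2.0, 2.5, 7.9]
gripper_width: 0.059
```

```bash
python3 st.py
```

```text
13.75 Mz [-0.0376 -0.07   -0.0093] j6 [0.0262 0.0283 0.0286] yaw -87.93799999999999 F [3.5 3.1 7.2] w 0.0591
```

Call:
carry_out --commands '[0, 0, -0.001, -0.6, 0.5, 0, 0, -0.001, -0.65, 0.5, 0, 0, 0, 0, 0.5, 0, 0, 0, 0, 0.5, 0, 0, 0, 0, 0.5]'

```text
time_s: 14.3
tcp_pos: [0.5352, -0.0654, 0.2238]
eef_rot: [-179.9, 0.0, -92.9]
contact_force: [2.2, 2.7, 7.5]
gripper_width: 0.0591
```

```bash
python3 st.py
```

```text
14.4 Mz [ 0.0234  0.0266 -0.052 ] j6 [0.006  0.0084 0.0088] yaw -92.9353 F [2.6 3.6 6.3] w 0.0591
```

Call:
carry_out --commands '[0, 0, -0.001, -0.6, 0.5, 0, 0, -0.001, -0.65, 0.5, 0, 0, 0, 0, 0.5, 0, 0, 0, 0, 0.5, 0, 0, 0, 0, 0.5]'

```text
time_s: 14.95
tcp_pos: [0.5353, -0.0654, 0.2238]
eef_rot: [-179.9, 0.0, -97.9]
contact_force: [3.7, 2.4, 6.2]
gripper_width: 0.0588
```

```bash
python3 st.py
```

```text
15.05 Mz [-0.1    -0.0427 -0.0683] j6 [0.065  0.0674 0.0677] yaw -97.93986666666667 F [3.7 2.8 6.3] w 0.0589
```

Call:
carry_out --commands '[0, 0, -0.001, -0.6, 0.5, 0, 0, -0.001, -0.65, 0.5, 0, 0, 0, 0, 0.5, 0, 0, 0, 0, 0.5, 0, 0, 0, 0, 0.5]'

```text
time_s: 15.6
tcp_pos: [0.5355, -0.0654, 0.2237]
eef_rot: [-179.9, 0.0, -102.9]
contact_force: [4.2, 2.7, 6.4]
gripper_width: 0.0593
```

```bash
python3 st.py
```

```text
15.7 Mz [-0.1677 -0.1607 -0.1792] j6 [0.1578 0.1599 0.1605] yaw -102.94879999999999 F [4.4 2.4 5.9] w 0.0589
```

Call:
carry_out --commands '[0.02, 0, -0.001, -0.6, 0.5, 0, 0, -0.001, -0.65, 0.5, 0, 0, 0, 0, 0.5, 0, 0, 0, 0, 0.5, 0, 0, 0, 0, 0.5]'

```text
time_s: 16.25
tcp_pos: [0.5357, -0.0655, 0.2236]
eef_rot: [-179.9, 0.0, -107.9]
contact_force: [2.4, 2.2, 7.6]
gripper_width: 0.0589
```

```bash
python3 st.py
```

```text
16.35 Mz [-0.0008 -0.0224  0.0172] j6 [-0.0174 -0.0153 -0.0148] yaw -107.93299999999999 F [2.4 3.  7.3] w 0.059
```

Call:
carry_out --commands '[0, 0, -0.001, -0.6, 0.5, 0, 0, -0.001, -0.65, 0.5, 0, 0, 0, 0, 0.5, 0, 0, 0, 0, 0.5, 0, 0, 0, 0, 0.5]'

```text
time_s: 16.9
tcp_pos: [0.5358, -0.0655, 0.2235]
eef_rot: [-179.9, 0.0, -112.9]
contact_force: [2.2, 2.0, 8.3]
gripper_width: 0.0587
```

```bash
python3 st.py
```

```text
17.0 Mz [-0.0263 -0.0067 -0.0528] j6 [-0.0048 -0.0025 -0.002 ] yaw -112.9353 F [2.3 2.7 7.8] w 0.059
```

Call:
carry_out --commands '[0, 0, -0.001, -0.6, 0.5, 0, 0, -0.001, -0.65, 0.5, 0, 0, 0, 0, 0.5, 0, 0, 0, 0, 0.5, 0, 0, 0, 0, 0.5]'

```text
time_s: 17.55
tcp_pos: [0.536, -0.0656, 0.2235]
eef_rot: [-179.9, 0.1, -117.9]
contact_force: [3.7, 1.5, 7.7]
gripper_width: 0.0589
```

```bash
python3 st.py
```

```text
17.65 Mz [-0.1238 -0.1254 -0.1197] j6 [0.1018 0.1038 0.1043] yaw -117.94523333333332 F [2.5 2.9 7.4] w 0.0591
```

Call:
carry_out --commands '[0, 0, -0.001, -0.6, 0.5, 0, 0, -0.001, -0.65, 0.5, 0, 0, 0, 0, 0.5, 0, 0, 0, 0, 0.5, 0, 0, 0, 0, 0.5]'

```text
time_s: 18.2
tcp_pos: [0.5361, -0.0657, 0.2234]
eef_rot: [-179.9, 0.1, -122.9]
contact_force: [3.9, 2.3, 5.9]
gripper_width: 0.059
```

```bash
python3 st.py
```

```text
18.3 Mz [-0.1116 -0.1487 -0.1148] j6 [0.1179 0.12   0.1205] yaw -122.94773333333335 F [3.1 1.7 6.2] w 0.0589
```

Call:
carry_out --commands '[0, 0, -0.001, -0.6, 0.5, 0, 0, -0.001, -0.65, 0.5, 0, 0, 0, 0, 0.5, 0, 0, 0, 0, 0.5, 0, 0, 0, 0, 0.5]'

```text
time_s: 18.85
tcp_pos: [0.5362, -0.0657, 0.2234]
eef_rot: [-179.9, 0.1, -127.9]
contact_force: [3.7, 0.5, 6.6]
gripper_width: 0.059
```

```bash
python3 st.py
```

```text
18.95 Mz [0.1393 0.1644 0.1442] j6 [-0.1583 -0.1566 -0.1564] yaw -127.91713333333333 F [3.8 0.7 6.9] w 0.0589
```

At 112° of turn the torque is +0.16, where the same notch phase earlier gave -0.10. The burrs are therefore adding about 0.26 N m. I'll take one small step to confirm.

Call:
carry_out --commands '[0, 0, 0, -0.375, 0.5, 0, 0, 0, 0, 0.5, 0, 0, 0, 0, 0.5, 0, 0, 0, 0, 0.5]'

```text
time_s: 19.4
tcp_pos: [0.5362, -0.0657, 0.2234]
eef_rot: [-179.9, 0.1, -129.4]
contact_force: [3.7, 0.3, 5.9]
gripper_width: 0.059
```

```bash
python3 st.py
```

```text
19.5 Mz [0.4339 0.3891 0.3818] j6 [-0.4079 -0.407  -0.407 ] yaw -129.39253333333332 F [4.3 0.8 6. ] w 0.059
```

Stiffening is confirmed at 0.41 N m, well under the limit. Next I'll back off to the notch at 45° of travel (yaw -61), which is three clicks.

Call:
carry_out --commands '[0, 0, 0, 0.5, 0.5, 0, 0, 0.0014, 1, 0.5, 0, 0, 0.0014, 1, 0.5, 0, 0, 0.0014, 1, 0.5, 0, 0, 0.0014, 1, 0.5, 0, 0, 0.0014, 1, 0.5, 0, 0, 0.0014, 1, 0.5, 0, 0, 0.0014, 1, 0.5]'

```text
time_s: 20.35
tcp_pos: [0.5355, -0.0654, 0.2237]
eef_rot: [-180.0, 0.0, -99.3]
contact_force: [0.6, 3.8, 9.2]
gripper_width: 0.0591
```

Call:
carry_out --commands '[0, 0, 0.0014, 1, 0.5, 0, 0, 0.0014, 1, 0.5, 0, 0, 0.0014, 1, 0.5, 0, 0, 0.0014, 1, 0.5, 0, 0, 0.0014, 1, 0.5, 0, 0, 0.0014, 1, 0.5, 0, 0, 0.0014, 1, 0.5, 0, 0, 0.0014, 1, 0.5]'

```text
time_s: 21.15
tcp_pos: [0.5346, -0.0656, 0.2241]
eef_rot: [180.0, 0.0, -67.3]
contact_force: [-3.4, 3.8, 12.4]
gripper_width: 0.0586
```

Call:
carry_out --commands '[0, 0, 0.0014, 1, 0.5, 0, 0, 0, 0.625, 0.5, 0, 0, 0, 0, 0.5, 0, 0, 0, 0, 0.5, 0, 0, 0, 0, 0.5, 0, 0, 0, 0, 0.5]'

```text
time_s: 21.75
tcp_pos: [0.5344, -0.0656, 0.2242]
eef_rot: [179.9, 0.0, -60.9]
contact_force: [-3.0, 3.3, 13.2]
gripper_width: 0.0591
```

```bash
python3 st.py
```

```text
21.85 Mz [0.0909 0.0726 0.096 ] j6 [-0.0717 -0.0716 -0.0717] yaw -60.938700000000004 F [-2.8  3.7 12.5] w 0.0593
```

Call:
carry_out --commands '[0, 0, 0, 0, -1, 0, 0, 0, 0, -1, 0, 0, 0, 0, -1, 0, 0, 0, 0, -1, 0, 0, 0, 0, -1, 0, 0, 0, 0, -1, 0, 0, 0.3, 0, -1, 0, 0, 0.7, 0, -1]'

```text
time_s: 22.7
tcp_pos: [0.5341, -0.0658, 0.2625]
eef_rot: [179.8, 0.1, -61.0]
contact_force: [0.6, 0.2, -0.1]
gripper_width: 0.0878
```

Call:
carry_out --commands '[0, 0, 1, 0, -1, 0, 0.9, 0.5, 0, -1, 0, 0.9, 0, 0, -1, 0, 0.9, 0, 0, -1, 0, 0.9, 0, 0, -1, 0, 0.9, 0, 0, -1, 0, 0.9, 0, 0, -1, 0, 0, 0, 0, -1]'

```text
time_s: 23.5
tcp_pos: [0.5354, 0.1537, 0.3241]
eef_rot: [-180.0, 0.0, -60.8]
contact_force: [0.1, 0.3, -0.3]
gripper_width: 0.0877
```

Run:
```python
from plant import cams,telemetry
from h import *
t0=dict(np.load("top1.npz"))
t=cams.capture("top");s=cams.capture("scene");np.savez("top3.npz",**t)
ax=np.array([.535,-.066])
def unwrap(c):
    A=np.radians(np.arange(0,360,2)); best=[]
    for a in A:
        u=proj(c,np.array([ax[0]+.026*np.cos(a),ax[1]+.026*np.sin(a),.230])); best.append(cv2.getRectSubPix(c["frame"].min(2),(1,1),tuple(map(float,u)))[0,0])
    b=np.array(best,float); k=np.clip(b-110,0,None); print(np.degrees(A[b.argmax()]),b.max(),np.degrees(np.angle((k*np.exp(1j*A)).sum())))
unwrap(t0);unwrap(t);unwrap(dict(np.load("scene1.npz")));unwrap(s)
cv2.imwrite("pics/top3.png",t["frame"][:,:,::-1])
a=cv2.resize(t["frame"][165:213,285:333],(400,400),interpolation=cv2.INTER_CUBIC);b=cv2.resize(s["frame"],(400,400))
b=cv2.resize(s["frame"][160:200,223:263],(400,400),interpolation=cv2.INTER_CUBIC)
cv2.imwrite("pics/c3.png",np.hstack([a,b])[:,:,::-1]);print(telemetry.get_state()["time_s"])
```

```text
236.00000000000003 236.0 -81.12626597253843
196.0 247.0 174.60344393829158
236.00000000000003 197.0 -123.9135275467016
192.00000000000003 227.0 -167.05496155101977
23.6
```

View pics/c3.png

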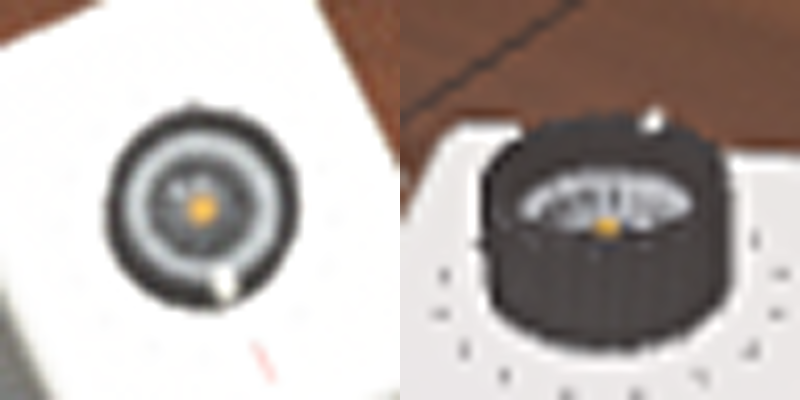

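View pics/top3.png

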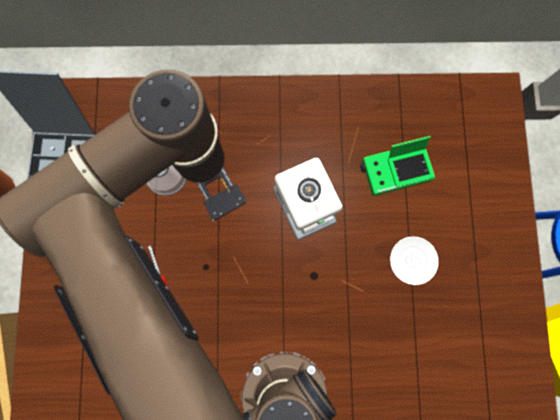

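The mark went from 236° to about 194°, a net turn of about 42–44° clockwise, which fits the 45° notch. The crop puts it at (224,285). In the full view nothing else has moved, and the gripper is clear of everything.

```bash
python3 -c "
from plant import r
print(r.close_job())"
```

```text
the job is handed in; nothing more can be done
None
```

The collar is set three clicks back from where the burrs touch, and the job is handed in. The last picture was taken at 23.6 s, inside the 61 s limit.

- **Touch:** I turned the collar clockwise in small steps. The burrs touched at about 107° from the start. I stopped at 113.5° with about 0.41 N m on the collar, below the 0.9 N m that harms the burrs.
- **Back-off:** I turned it back three clicks to the notch 45° clockwise of the start, let go and lifted clear.
- **Final check:** The white mark showed a net turn of about 40° (top view) and 44° (scene view), against 45° expected, so it rests in that notch and the grip did not slip. The last pictures show nothing else moved where visible; the arm hid part of the hopper and screwdriver. The gripper was open and touching nothing.
- **Disagreement:** The torque readings while gripping had a steady offset of about -0.06 N m, from the lateral load of a slightly off-centre grip as far as I could tell. I therefore judged the touch by comparing the same notch phase in earlier turns, where it rose by about 0.26 N m before the last confirming step. The averaged mark angle in the top view was unreliable, so the top-view figure uses the brightest point.

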